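Press a shelf label holder home behind the lip and hold it

ROBOT

A 6-joint arm with a two-finger parallel gripper is mounted at the origin on the work surface. World frame = base frame: x ahead of the robot, y to its left, z up, the work surface at z = 0. Lengths are in m, angles in degrees, forces in N, time in s.
With the tool pointing down it reaches from about 0.25 to 0.725 m from the base axis. Payload 9.7 kg.
Tool frame: the origin (TCP) lies at the very end of the fingers, on their centre line; the grasp point (between the pads) lies 19 mm behind it (bot.pinch_z is the distance from the TCP to the grasp point, in m); x points along the fingers, z is the direction in which the jaws open and shut, and the axes are right-handed (so a half turn about x gives the same grasp; the last joint's range is limited). The gripper opens to 85 mm and grips with 20 to 120 N. Pads are 22 mm wide; open, the fingers measure 114 mm over their backs; the gripper's body (76 mm by 85 mm) begins 54 mm behind the grasp point. The pads swing forward as they close: fully open they stand 13 mm farther back than shut.
Start: joints at [0, 4.979, 10.078, 95.1, 0, 90], TCP at [0.55, -0, 0.231] pointing down, gripper open.
Joint ranges: [-179.16, 179.16], [-48.56, 103.87], [-65.8, 70.77], [-126.05, 130.52], [-82.76, 87.17], [-180, 180]. Speed limits (degrees/s): [127.2, 127.2, 147.25, 180, 180, 180].

INTERFACE

Orientations are given as [roll, pitch, yaw] about the fixed x, y, z axes, in that order (R = Rz(yaw) Ry(pitch) Rx(roll)).
In Python, from workcell import bot gives the robot as it stands.
- The arm moves only by the tool play_rows, never from a script. Its argument "rows" is a list of rows, each a list of 3 entries, a list of its own where there are three numbers: the shift along the tool's x, y, z in cm, then the turn about the tool's x in degrees, then the finger opening in cm, from 0 to 8.54. A call has 1 to 12 rows; each row is the pose to reach, as a shift and turn from the pose commanded when the call began, along the tool's axes at that moment; what a row does not reach only later rows make up. A row lasts 1/12 s, in which the tool goes at most 41.7 mm and 7.16 degrees, less where a joint would pass 70% of its speed; a pose out of reach is approached as far as the arm can. A call with a gripper value outside its range is refused whole. The fingers move at their own pace and stop on an object; "squeeze" is the grip in N (left out, the last holds). Time passes only in rows, so rows that repeat a pose let the fingers close. It gives the time, the measured TCP pose, the force and the opening at its end, in the units of the state.
- bot.get_obs(): the state, without advancing time (a new reading comes with each control period).
- bot.camera(name): name is "scene" or "side" or "wrist"; returns (picture, depth): 420x560x3 uint8, blue, green, red; 420x560 float32, m along the optical axis (not along the pixel's ray), 0 where there is no reading.
- bot.camera_model(name): a dict with "fx", "fy", "cx", "cy" (pixels), "k1" (the pictures are not rectified: a ray, as slopes to the right and down, at radius r is drawn at 1 + k1 r^2 times it, then the intrinsics apply), "origin" and "attitude" of the camera in the world; the wrist camera has in their place "mount" (4x4, takes a point from camera to tool coordinates, whose origin is the TCP and whose axes are the tool frame's). Camera axes: x right, y down, z forward; pixel columns grow to the right and rows downward; lengths in m; the calibration is good to about 2 mm. A picture is of the moment at which its call begins: read the wrist's pose just before it. camera_model takes no time and is no camera call.
- bot.job_done(): hands the job in, once; it reports no verdict.
The state is a dict: "time": time; "q": joint angles; "qd": joint speeds; "joint_efforts": joint torques, N m; "ee_pos": TCP position; "tcp_rot": TCP orientation; "wrist_force": force on the tool from outside, world axes, zero at the start; "torque": the same for the moment, N m; "opening": finger opening in m.
Only numpy, scipy, OpenCV 4.12 (cv2) and the standard library are available. Lean on these libraries where they do the work, as an engineer would, in place of code of your own. Each camera call takes 0.05 s, during which the arm holds its last target.

TASK

Take the green label holder from its stand, slip its thin blade down behind the metal lip along the laundry shelf's front edge, to the right of the orange stop, and slide it left along the channel until you feel it push against the stop. Only then press it straight down against the yellow spring strip until it is fully home, firmly but without forcing it, and keep gripping and pressing: the program finishes while holding it there, because it springs up when let go. Leave the blue label holder and everything else where they are.

Things in the scene. Friction and masses are not known exactly. Their poses are not given: they have to be found in the camera images.
- green_holder: Loose green plastic label holder with a paper card, about 80 g, upright. Blade: 6 mm thick (x), 60 mm wide (y), from 0 to 40 mm above the origin. Head, to grip: 14 mm thick (x), 60 mm wide (y), 40 to 80 mm above the origin. Origin: middle of the blade's lower edge; z up, y along the width. Both broad sides are alike.
- blue_holder: The same label holder in blue; leave it in the stand.
- stand: Fixed wooden stand 70 x 170 x 34 mm (x, y, z), origin centre of its underside. Two slots along y, 9 mm wide (x), 26 mm deep, floor 8 mm above the origin, centred at y = -40 and +40 mm; one label holder stands in each (which is which varies), its head clear above the stand.
- shelf: Fixed low wooden laundry shelf with green sides, top 100 mm above the worktop, 360 mm long (y), reaching from its front edge (robot's side) 212 mm back (+x). Origin on the worktop under the middle of the label channel, which runs the whole front edge along y at x = 0. A jar and a can up to 80 mm tall stand on it, 125 mm or more behind the channel.
- channel_mouth (a point): Middle of the channel's mouth, level with the shelf's top. The channel is a vertical gap 9 mm wide between the 3 mm aluminium lip (front) and the shelf edge, open at the top, its mouth flaring to 20 mm over the top 8 mm; ends closed. Axes: y along the channel (robot's left), x to the back, z up.
- stop: Fixed orange stop clip in the channel; its place along it varies. 14 mm long (faces at y = -7 and +7 mm), fills the channel's depth; its cap, 34 mm wide (x), rises 13 mm above the shelf's top. Origin on the channel's mid-plane level with the shelf's top; axes as the channel's. Over 150 mm of free channel to its right (-y). A holder touching it there has its origin at y = -37 mm.
- strip (a joint): Yellow spring strip along the whole channel, inside it. Value: how far it is pressed down, m: 0 at rest (its top 22 mm below the shelf's top) to 0.012 at its hard stop (34 mm below: the holder is home, its head's underside 6 mm above the shelf's top). About 3 N starts it, 8 N at the end; it springs back up.
- stain_jar: White jar, 56 mm diameter, 75 mm tall, on the shelf; origin centre of its underside. Leave alone.
- starch_can: Metal can, 48 mm diameter, 80 mm tall, on the shelf; origin centre of its underside. Leave alone.
- tape_roll: Brown roll of tape, 64 mm diameter, 22 mm high, lying on the worktop; origin centre of its underside. Leave alone.
- wallet: Red wallet 85 x 120 x 18 mm lying on the worktop; origin centre of its underside. Leave alone.
- softener: White bottle, 68 mm diameter, 190 mm tall, on the worktop; origin centre of its underside. Leave alone.
- iron: Clothes iron with purple handle, about 250 x 100 x 125 mm, flat on the worktop at the left; origin centre of its underside, tip to +x. Leave alone.
Things that resemble listed ones, but are neither listed nor needed, are in the scene too. There is more than one size of the green_holder; the job needs the smallest.

How it is judged (in metres and radians):
On the way, in this order (a step that is already met when the one before it is completed fails the run):
1. the green holder's blade is behind the lip and pushed against the orange stop with more than 1 N, the strip not yet pressed in by more than 6 mm (x of green_holder in the frame of channel_mouth between -0.005 and 0.005 m and z of green_holder in the frame of channel_mouth below -0.01 m and angle between the y axis of green_holder and the y axis of channel_mouth, either way round below 0.12 rad and angle between green_holder's own z axis and vertical below 0.12 rad and y of green_holder in the frame of stop between -0.042 and -0.034 m and contact force between green_holder and stop above 1 N and value of joint strip below 0.006 m), for 0.02 s.
2. the holder is pressed fully down on the strip beside the stop (x of green_holder in the frame of channel_mouth between -0.005 and 0.005 m and z of green_holder in the frame of channel_mouth below -0.01 m and angle between the y axis of green_holder and the y axis of channel_mouth, either way round below 0.12 rad and angle between green_holder's own z axis and vertical below 0.12 rad and y of green_holder in the frame of stop between -0.042 and -0.034 m and value of joint strip above 0.01 m and z of green_holder in the frame of channel_mouth below -0.031 m), for 0.2 s.
At the end, for the whole second after the job is handed in: The green holder stands upright behind the lip (within 5 mm of the channel's middle, tilt and twist under 0.12 rad), within 5 mm of touching the stop's right face, still gripped (over 2 N) and pressing the strip with over 4 N, the strip pressed in more than 10 of its 12 mm, at rest (all of step 2 and contact force between green_holder and shelf above 4 N and contact force between the fingers and green_holder above 2 N and linear speed of green_holder below 0.02 m/s); the arm keeps its last pose, push and grip.
It fails at once if the blue holder or another bystander moved by more than 25 mm (distance of any of blue_holder, stain_jar, starch_can, tape_roll, wallet, softener, iron from where it was at the start of the episode above 0.025 m).
It fails at once if the holder forced against the shelf with more than 60 N (contact force between green_holder and shelf above 60 N).
It fails at once if the holder forced against the stop with more than 40 N (contact force between green_holder and stop above 40 N).
It also fails if it takes over 48 s, if anything falls off the work surface, if the arm or the gripper's body presses on something with over 40 N, if the wrist force passes 120 N, or if a joint passes its speed limit or range.

## Working session

There is one attempt and no reset: what is moved stays moved. The work goes in short steps, Python scripts to look and compute and a tool call to move; the robot and the scene stay as the last step left them, time stands still between calls to the robot, and variables do not carry over. Pictures are saved under pics/ and viewed, and the job is handed in when it is done.

Besides the shell and the picture viewer there is one more tool, called after "Call:" as name(argument=value, ...), one argument or row to a line, values as JSON. play_rows: Moves the arm, as the interface text tells. Its arguments: {"type":"object","properties":{"rows":{"type":"array"},"squeeze":{"type":"number"}},"required":["rows"]}

```bash
mkdir -p pics; ls; cat > h.py <<'E'
import numpy as np, cv2
from workcell import bot
from scipy.spatial.transform import Rotation as R
def model(n):
    m=bot.camera_model(n); return m
def campose(n,obs=None):
    m=model(n)
    if n=='wrist':
        o=obs; T=np.eye(4); T[:3,:3]=R.from_euler('xyz',o['tcp_rot'],degrees=True).as_matrix(); T[:3,3]=o['ee_pos']
        return T@np.array(m['mount'])
    return m
E
python3 - <<'E'
from h import *
o=bot.get_obs(); print(o)
for n in ['scene','side','wrist']:
    m=bot.camera_model(n); print(n,m)
    p,d=bot.camera(n); cv2.imwrite(f'pics/{n}0.png',p); np.save(f'pics/{n}0.npy',d)
E
```

```text
pics
{'time': 0.0, 'q': array([ 5.98575583e-04,  5.01151878e+00,  1.00338042e+01,  9.51010001e+01,
       -8.33664498e-04,  8.99981445e+01]), 'qd': array([-0.00548765, -0.02094351, -0.05032075, -0.00216693, -0.05599073,
        0.00949463]), 'joint_efforts': array([ 7.68234549e-04, -5.20392072e+01,  4.64802504e+01,  1.63646933e-02,
        2.23589603e-05, -6.77332673e-05]), 'ee_pos': array([5.49756351e-01, 1.59656343e-06, 2.30573248e-01]), 'tcp_rot': array([-179.39506078,   89.92128093, -179.39260612]), 'wrist_force': array([-0.21879165,  0.05467499, -0.64834592]), 'torque': array([ 0.00107005, -0.02108504,  0.00837419]), 'opening': 0.08498610911859476}
scene {'fx': 395.2504929055073, 'fy': 395.2504929055073, 'cx': 278.120726271747, 'cy': 221.14609907002517, 'k1': -0.11286524753316718, 'origin': array([1.1968886 , 0.72744944, 0.71651379]), 'attitude': array([-124.39427093,    0.366001  ,  135.72069099])}
side {'fx': 546.7632530941653, 'fy': 546.7632530941653, 'cx': 285.19430399929774, 'cy': 203.40362526173809, 'k1': 0.034370549834635174, 'origin': array([ 0.11954819, -1.10858466,  1.23091157]), 'attitude': array([-132.44258507,    0.97902153,  -21.25681384])}
wrist {'fx': 343.1708894793603, 'fy': 343.1708894793603, 'cx': 273.82802813103956, 'cy': 211.94565928199154, 'k1': 0.02307624845260486, 'mount': array([[ 2.37266168e-04, -2.84873018e-01,  9.58565234e-01,
        -1.43348942e-01],
       [-8.43310443e-08, -9.58565261e-01, -2.84873026e-01,
         7.28042054e-02],
       [ 9.99999972e-01,  6.75098945e-05, -2.27459130e-04,
        -1.60083808e-04],
       [ 0.00000000e+00,  0.00000000e+00,  0.00000000e+00,
         1.00000000e+00]])}
```

View pics/scene0.png

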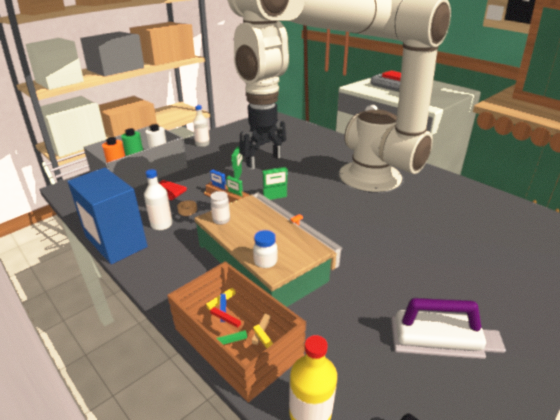

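View pics/side0.png

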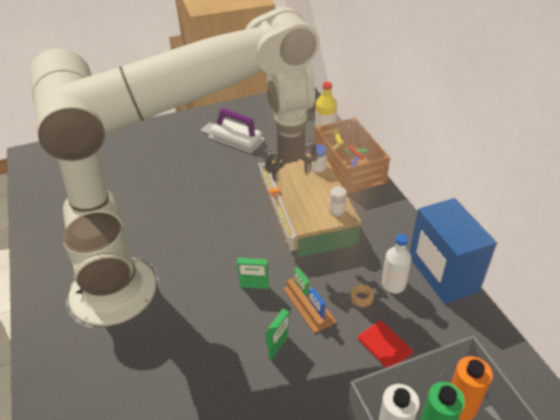

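View pics/wrist0.png

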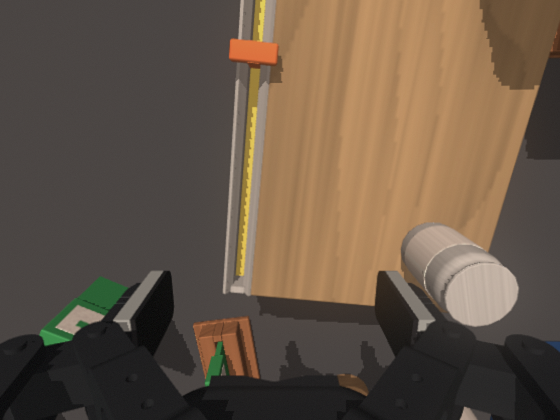

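The side view shows the stand near (310,300), with the small green holder at (300,280) and the blue at (317,300); two large green decoys are at (253,272) and (277,335). The wrist view shows the stop at (254,52) and the channel running from (240,285) up to (262,0).

```bash
cat >> h.py <<'E'
def T_of(n,obs=None):
    m=model(n)
    if n=='wrist': return campose(n,obs)
    T=np.eye(4); T[:3,:3]=R.from_euler('xyz',m['attitude'],degrees=True).as_matrix(); T[:3,3]=m['origin']; return T
def rays(n,uv,obs=None):
    m=model(n); K=np.array([[m['fx'],0,m['cx']],[0,m['fy'],m['cy']],[0,0,1.]])
    s=cv2.undistortPoints(np.float64(uv).reshape(-1,1,2),K,np.array([m['k1'],0,0,0.])).reshape(-1,2)
    T=T_of(n,obs); return T[:3,3], s, T
def onplane(n,uv,z,obs=None):
    c,s,T=rays(n,uv,obs); d=np.c_[s,np.ones(len(s))]@T[:3,:3].T
    return c+d*((z-c[2])/d[:,2])[:,None]
def bydepth(n,uv,dep,obs=None):
    c,s,T=rays(n,uv,obs); uv=np.int32(np.round(uv)).reshape(-1,2); z=dep[uv[:,1],uv[:,0]]
    return c+(np.c_[s,np.ones(len(s))]*z[:,None])@T[:3,:3].T
def mask(p,h0,h1,s=110,v=50):
    return cv2.inRange(cv2.cvtColor(p,cv2.COLOR_BGR2HSV),(h0,s,v),(h1,255,255))
def blobs(m,amin=40):
    n,l,st,ce=cv2.connectedComponentsWithStats(m)
    return [(i,st[i],ce[i],np.argwhere(l==i)[:,::-1]) for i in range(1,n) if st[i,4]>=amin]
E
python3 - <<'E'
from h import *
o=bot.get_obs(); np.set_printoptions(precision=4,suppress=True)
o['ee_pos']=np.array([.5498,0,.2306])
for n in ['scene','side','wrist']:
    p=cv2.imread(f'pics/{n}0.png'); d=np.load(f'pics/{n}0.npy')
    for nm,h0,h1 in [('green',45,80),('blue',100,130),('orange',3,14),('yellow',22,34)]:
        for i,st,ce,px in blobs(mask(p,h0,h1,150 if nm!='green' else 120,60),30):
            P=bydepth(n,px,d,o); P=P[d[px[:,1],px[:,0]]>0]
            if len(P)<10: continue
            c=np.median(P,0)
            if abs(c[1])<.5 and .2<c[0]<.8: print(n,nm,st,np.round(ce,0),'med',c,'lo',np.percentile(P,3,0),'hi',np.percentile(P,97,0))
E
```

```text
scene green [227 147  15  49 285] [236. 172.] med [ 0.4019 -0.3232  0.0639] lo [ 0.3496 -0.3734  0.0016] hi [ 0.495  -0.1868  0.1109]
scene green [263 167  25  32 429] [275. 186.] med [ 0.3766 -0.1354  0.0382] lo [ 0.2462 -0.2911 -0.0015] hi [ 0.4147 -0.1156  0.1099]
scene blue [146 170  11   8  65] [151. 173.] med [ 0.75   -0.2706  0.1882] lo [ 0.7374 -0.2866  0.1776] hi [ 0.761  -0.263   0.1922]
scene blue [210 170  15  18  96] [219. 178.] med [ 0.5002 -0.285   0.0729] lo [ 0.475  -0.3412  0.0281] hi [ 0.5065 -0.2665  0.0885]
scene blue [255 231  19  15 239] [264. 238.] med [0.716  0.1839 0.1733] lo [0.6933 0.1623 0.1654] hi [0.7338 0.2029 0.1754]
scene orange [205 184  15  12  77] [210. 189.] med [ 0.523  -0.3191  0.0266] lo [ 0.5111 -0.3339  0.003 ] hi [ 0.535  -0.2823  0.0343]
scene orange [228 192  13   9  57] [233. 197.] med [ 0.5043 -0.2095  0.0312] lo [ 0.4944 -0.235   0.0145] hi [ 0.5108 -0.1828  0.0341]
scene orange [291 214  12  11  61] [296. 219.] med [0.5348 0.1156 0.1081] lo [ 0.397  -0.009  -0.0017] hi [0.5503 0.1218 0.1131]
side green [238 259  29   7 138] [252. 261.
[... 1364 characters left out ...]
9  0.1206 0.0382] hi [0.7988 0.1367 0.0506]
wrist orange [ 229   39   50   29 1126] [253.  52.] med [0.5351 0.1109 0.1136] lo [0.5197 0.104  0.1009] hi [0.551  0.1182 0.1151]
wrist orange [ 194  317   66   61 1976] [226. 345.] med [ 0.4961 -0.1923  0.0297] lo [ 0.455  -0.2483  0.0063] hi [ 0.5242 -0.1741  0.0354]
wrist yellow [254   0  11  41 282] [259.  17.] med [0.5382 0.1409 0.0788] lo [0.535  0.1263 0.0775] hi [0.5412 0.1511 0.0802]
wrist yellow [251  69   9  14  63] [255.  74.] med [0.5344 0.1    0.0789] lo [0.5312 0.0949 0.0777] hi [0.5368 0.1038 0.08  ]
wrist yellow [ 237   89   21  186 1126] [247. 180.] med [0.526  0.0152 0.0785] lo [ 0.5168 -0.0705  0.0772] hi [0.5335 0.0827 0.0799]
```

Call:
play_rows(
  rows=[
    [[0,-4,-1],-1.5,8.5],
    [[0,-8,-2],-3,8.5],
    [[1,-12,-3],-4.5,8.5],
    [[2,-16,-4.5],-6,8.5],
    [[3,-19,-5.5],-8,8.5],
    [[4,-21,-6],-8,8.5],
    [[4,-21,-6],-8,8.5],
    [[4,-21,-6],-8,8.5],
  ],
)

```text
time: 0.82
ee_pos: [0.4892, -0.2108, 0.1905]
tcp_rot: [143.8, 89.9, 151.6]
wrist_force: [1.1, 0.8, -0.0]
opening: 0.0851
```

```bash
python3 - <<'E'
from h import *
import pickle
o=bot.get_obs(); print(o['time'],o['ee_pos'],o['tcp_rot'],R.from_euler('xyz',o['tcp_rot'],degrees=True).as_matrix().round(4)); pickle.dump(o,open('pics/w1.pkl','wb'))
p,d=bot.camera('wrist'); cv2.imwrite('pics/w1.png',p); np.save('pics/w1.npy',d)
E
```

```text
0.8167 [ 0.48923446 -0.21083182  0.19051648] [143.78199883  89.91135692 151.63831982] [[-1.400e-03 -1.367e-01  9.906e-01]
 [ 7.000e-04  9.906e-01  1.367e-01]
 [-1.000e+00  9.000e-04 -1.200e-03]]
```

View pics/w1.png

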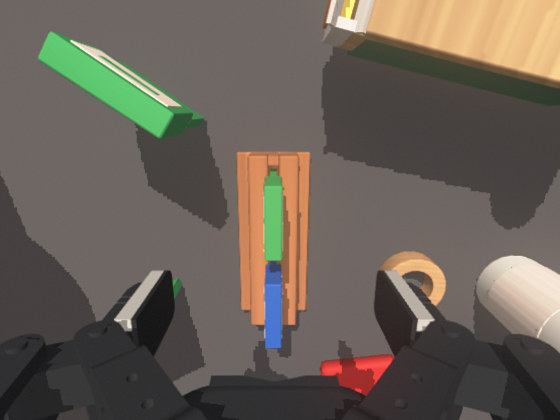

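Holder tops are clear: green at about (273,217), blue at (273,305), and the stand is aligned with the tool.

```bash
python3 - <<'E'
from h import *
import pickle
np.set_printoptions(precision=4,suppress=True)
o=pickle.load(open('pics/w1.pkl','rb')); p=cv2.imread('pics/w1.png'); d=np.load('pics/w1.npy')
Rm=R.from_euler('xyz',o['tcp_rot'],degrees=True).as_matrix()
for nm,a,b in [('green',45,80),('blue',100,130)]:
    for i,st,ce,px in blobs(mask(p,a,b,110,50),200):
        P=bydepth('wrist',px,d,o); top=P[abs(P[:,2]-np.percentile(P[:,2],95))<.004]
        print(nm,st,ce,len(top),np.median(top,0))
        if st[0]<200: continue
        tp=px[abs(P[:,2]-np.percentile(P[:,2],95))<.004]
        Q=onplane('wrist',tp,.088,o)[:,:2].astype(np.float32)
        (c,s,a)=cv2.minAreaRect(Q*1000); print(c,s,a)
        t=(np.array([*c,88])/1000-o['ee_pos'])@Rm; print('tool shift cm',t*100)
E
```

```text
green [  38   32  165  107 5415] [115.0966  88.5712] 4561 [ 0.3757 -0.1388  0.1111]
green [ 264  171   18   90 1415] [272.8389 217.2686] 1264 [ 0.4893 -0.2183  0.0886]
(489.3633117675781, -219.93780517578125) (12.457843780517578, 60.348419189453125) 8.200152397155762
tool shift cm [10.2509 -0.9132 -0.0989]
blue [ 265  265   17   83 1232] [272.7946 308.4213] 1012 [ 0.5001 -0.2978  0.0886]
(500.3138122558594, -299.1115417480469) (12.885927200317383, 59.82087707519531) 7.453763008117676
tool shift cm [10.2436 -8.9059 -0.0964]
```

Call:
play_rows(
  rows=[
    [[0,-0.9,-0.1],0,5],
    [[3,-0.9,-0.1],0,5],
    [[6,-0.9,-0.1],0,5],
    [[9,-0.9,-0.1],0,5],
    [[11.5,-0.9,-0.1],0,5],
    [[13,-0.9,-0.1],0,5],
    [[13.8,-0.9,-0.1],0,5],
    [[13.8,-0.9,-0.1],0,5],
    [[13.8,-0.9,-0.1],0,5],
  ],
  squeeze=60,
)

```text
time: 1.62
ee_pos: [0.4909, -0.2189, 0.0542]
tcp_rot: [-32.4, 90.0, -24.3]
wrist_force: [0.5, -0.0, 0.4]
opening: 0.0499
```

Call:
play_rows(
  rows=[
    [[0,0,0],0,3],
    [[0,0,0],0,2],
    [[0,0,0],0,1],
    [[0,0,0],0,0.5],
    [[0,0,0],0,0.5],
    [[0,0,0],0,0.5],
    [[0,0,0],0,0.5],
    [[0,0,0],0,0.5],
  ],
  squeeze=60,
)

```text
time: 2.28
ee_pos: [0.4909, -0.2193, 0.0545]
tcp_rot: [-27.2, 89.9, -19.2]
wrist_force: [-0.1, 1.2, 6.0]
opening: 0.0133
```

```bash
python3 - <<'E'
from h import *
o=bot.get_obs(); print(o['ee_pos'],o['wrist_force'],o['opening'])
p,d=bot.camera('wrist'); cv2.imwrite('pics/w2.png',p); np.save('pics/w2.npy',d)
E
```

```text
[ 0.49092763 -0.2193184   0.05450454] [-0.14412813  1.15817886  6.01826079] 0.013298845111722418
```

View pics/w2.png

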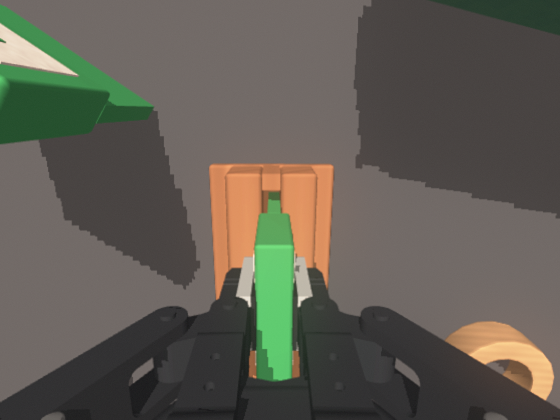

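Gripped at 13.3 mm opening, with the green head between the pads. Next: lift and carry it over the channel.

Call:
play_rows(
  rows=[
    [[-1,0,0],0,0.5],
    [[-3,0,0],0,0.5],
    [[-6,0,0],0,0.5],
    [[-10,0,0],0,0.5],
    [[-13,0,0],0,0.5],
    [[-14,0,0],0,0.5],
    [[-14,0,0],0,0.5],
  ],
)

```text
time: 2.92
ee_pos: [0.4913, -0.2196, 0.1968]
tcp_rot: [-32.5, 89.7, -24.5]
wrist_force: [0.3, -1.0, -1.1]
opening: 0.0134
```

Call:
play_rows(
  rows=[
    [[0,2,0.6],1.5,0.5],
    [[0,5,1.5],3,0.5],
    [[0,9,2.6],6,0.5],
    [[0,13,3.8],9,0.5],
    [[0,17,5],12,0.5],
    [[0,20,5.8],14.2,0.5],
    [[0,22,6.4],14.2,0.5],
    [[0,23.2,6.7],14.2,0.5],
    [[0,23.2,6.7],14.2,0.5],
    [[0,23.2,6.7],14.2,0.5],
  ],
)

```text
time: 3.75
ee_pos: [0.5239, 0.0199, 0.1922]
tcp_rot: [-161.8, 89.9, -167.9]
wrist_force: [0.5, -0.0, -1.3]
opening: 0.0132
```

```bash
python3 - <<'E'
from h import *
import pickle
o=bot.get_obs(); print(o['time'],o['ee_pos'],o['wrist_force'],o['opening'],R.from_euler('xyz',o['tcp_rot'],degrees=True).as_matrix().round(4)); pickle.dump(o,open('pics/w3.pkl','wb'))
p,d=bot.camera('wrist'); cv2.imwrite('pics/w3.png',p); np.save('pics/w3.npy',d)
p,d=bot.camera('side'); cv2.imwrite('pics/s3.png',p); np.save('pics/s3.npy',d)
E
```

```text
3.75 [0.52391311 0.01993809 0.19217669] [ 0.53593675 -0.01038263 -1.26841618] 0.013214268306781737 [[-1.800e-03  1.068e-01  9.943e-01]
 [-4.000e-04  9.943e-01 -1.068e-01]
 [-1.000e+00 -6.000e-04 -1.800e-03]]
```

View pics/w3.png

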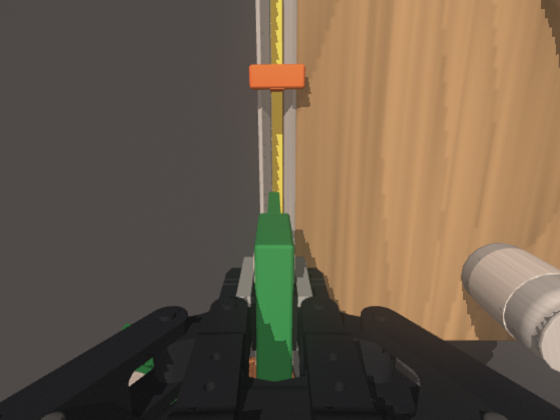

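View pics/s3.png

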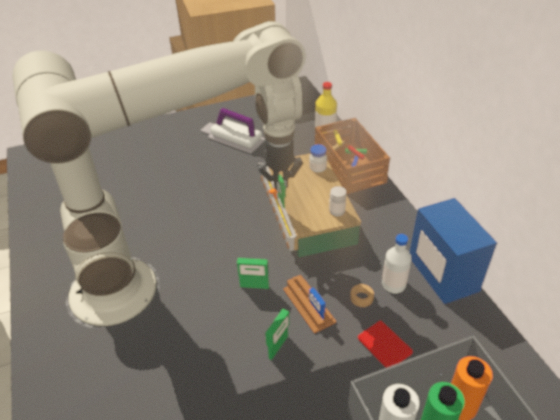

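The channel is nearly vertical in the wrist picture, with yellow at columns 270–284; the stop is at (277,77) and the blade's front edge near (273,200).

```bash
python3 - <<'E'
from h import *
import pickle
np.set_printoptions(precision=4,suppress=True)
o=pickle.load(open('pics/w3.pkl','rb')); p=cv2.imread('pics/w3.png'); d=np.load('pics/w3.npy')
cv2.imwrite('pics/w3z.png',cv2.resize(p[0:300,230:330],None,fx=5,fy=2,interpolation=cv2.INTER_NEAREST))
Rm=R.from_euler('xyz',o['tcp_rot'],degrees=True).as_matrix()
for r in (20,110,150,180):
    print(r,[tuple(x) for x in p[r,254:302:2]])
    u=np.arange(252,304); P=bydepth('wrist',np.c_[u,np.full(len(u),r)],d,o); q=(P-o['ee_pos'])@Rm
    print([(int(a),round(z*1000),round(t*1000,1)) for a,z,t in zip(u[::2],P[::2,2],q[::2,2])])
m=mask(p,3,14,150,60)
for i,st,ce,px in blobs(m,300):
    P=bydepth('wrist',px,d,o); print(st,np.median(P,0)); 
    k=abs(P[:,2]-.113)<.004
    Q=onplane('wrist',px[k],.113,o)[:,:2].astype(np.float32); print(cv2.minAreaRect(Q*1000), ((np.r_[np.array(cv2.minAreaRect(Q)[0]),.113]-o['ee_pos'])@Rm))
E
```

```text
20 [(np.uint8(72), np.uint8(77), np.uint8(84)), (np.uint8(149), np.uint8(162), np.uint8(177)), (np.uint8(162), np.uint8(177), np.uint8(194)), (np.uint8(119), np.uint8(130), np.uint8(142)), (np.uint8(108), np.uint8(119), np.uint8(130)), (np.uint8(108), np.uint8(118), np.uint8(130)), (np.uint8(109), np.uint8(120), np.uint8(131)), (np.uint8(106), np.uint8(117), np.uint8(128)), (np.uint8(84), np.uint8(121), np.uint8(138)), (np.uint8(66), np.uint8(138), np.uint8(165)), (np.uint8(64), np.uint8(135), np.uint8(162)), (np.uint8(87), np.uint8(193), np.uint8(218)), (np.uint8(96), np.uint8(215), np.uint8(232)), (np.uint8(96), np.uint8(215), np.uint8(232)), (np.uint8(65), np.uint8(127), np.uint8(147)), (np.uint8(128), np.uint8(143), np.uint8(158)), (np.uint8(146), np.uint8(159), np.uint8(174)), (np.uint8(145), np.uint8(158), np.uint8(173)), (np.uint8(145), np.uint8(160), np.uint8(175)), (np.uint8(142), np.uint8(156), np.uint8(171)), (np.uint8(138), np.uint8(150), np.uint8(165)), (np.uint8(123), np.uint8(140), np.uint8(160)), (np.uint8(89), np.uint8(129), np.uint8(167)), (np.uint8(93), np.uint8(13
[... 5844 characters left out ...]
4(-5.8)), (268, 96, np.float64(-4.4)), (270, 93, np.float64(-3.0)), (272, 78, np.float64(-1.6)), (274, 77, np.float64(-0.1)), (276, 79, np.float64(1.4)), (278, 79, np.float64(2.9)), (280, 78, np.float64(4.4)), (282, 57, np.float64(6.5)), (284, 94, np.float64(7.0)), (286, 95, np.float64(8.4)), (288, 97, np.float64(9.7)), (290, 100, np.float64(11.0)), (292, 100, np.float64(12.4)), (294, 99, np.float64(13.9)), (296, 100, np.float64(15.2)), (298, 100, np.float64(16.6)), (300, 101, np.float64(17.9)), (302, 100, np.float64(19.4))]
[ 249   64   56   28 1416] [0.5349 0.1111 0.1136]
((534.978515625, 111.3615951538086), (13.428110122680664, 33.41322708129883), 83.85863494873047) [0.0791 0.0921 0.0014]
```

View pics/w3z.png

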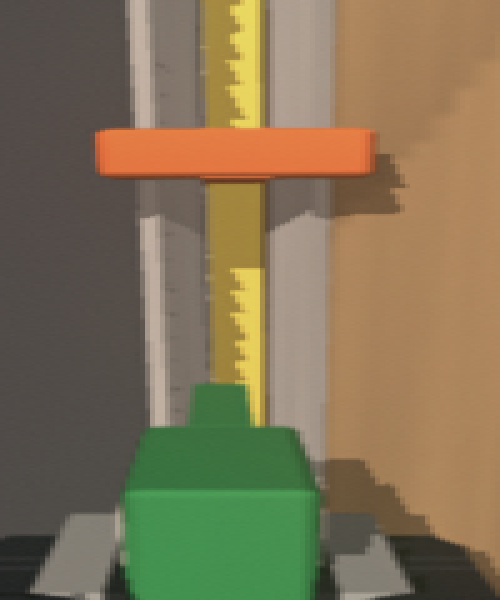

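Call:
play_rows(
  rows=[
    [[1,0,0.17],0,0.5],
    [[2.5,0,0.17],0,0.5],
    [[4,0,0.17],0,0.5],
    [[4.4,0,0.17],0,0.5],
    [[4.4,0,0.17],0,0.5],
    [[4.8,0,0.17],0,0.5],
    [[5.2,0,0.17],0,0.5],
    [[5.2,0,0.17],0,0.5],
  ],
  squeeze=70,
)

```text
time: 4.52
ee_pos: [0.5261, 0.0197, 0.141]
tcp_rot: [18.1, 90.0, 11.9]
wrist_force: [0.0, -0.9, -1.0]
opening: 0.0134
```

```bash
python3 - <<'E'
from h import *
import pickle
o=bot.get_obs(); print(o['time'],o['ee_pos'],o['wrist_force'],o['torque'],o['opening']); pickle.dump(o,open('pics/w4.pkl','wb'))
p,d=bot.camera('wrist'); cv2.imwrite('pics/w4.png',p); np.save('pics/w4.npy',d)
cv2.imwrite('pics/w4z.png',cv2.resize(p[0:300,220:330],None,fx=5,fy=2,interpolation=cv2.INTER_NEAREST))
E
```

```text
4.5167 [0.52605345 0.01967631 0.14104606] [ 0.03522375 -0.88971968 -0.99652292] [-0.05433028  0.02275577 -0.01723297] 0.013360822449386684
```

View pics/w4z.png

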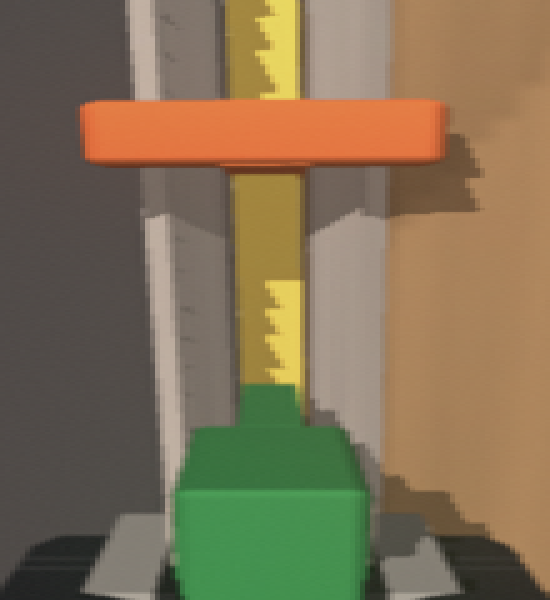

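Blade is centred in the channel (zoomed columns 240–298 inside the 238–305 gap), with no contact force. Next: go deeper, still above the strip.

Call:
play_rows(
  rows=[
    [[0.3,0,0.05],0,0.5],
    [[0.6,0,0.05],0,0.5],
    [[0.9,0,0.05],0,0.5],
    [[1.1,0,0.05],0,0.5],
    [[1.1,0,0.05],0,0.5],
    [[1.1,0,0.05],0,0.5],
  ],
)

```text
time: 5.07
ee_pos: [0.5264, 0.0198, 0.1301]
tcp_rot: [-170.9, 90.0, -177.1]
wrist_force: [0.1, 1.0, -0.6]
opening: 0.0132
```

Call:
play_rows(
  rows=[
    [[0,0.8,0],0,0.5],
    [[0,1.6,0],0,0.5],
    [[0,2.4,0],0,0.5],
    [[0,3.2,0],0,0.5],
    [[0,3.8,0],0,0.5],
    [[0,4.4,0],0,0.5],
    [[0,4.8,0],0,0.5],
    [[0,5,0],0,0.5],
    [[0,5,0],0,0.5],
    [[0,5,0],0,0.5],
  ],
)

```text
time: 5.9
ee_pos: [0.5319, 0.0695, 0.1302]
tcp_rot: [-138.7, 90.0, -144.9]
wrist_force: [0.3, 0.6, -0.0]
opening: 0.0131
```

```bash
python3 - <<'E'
from h import *
o=bot.get_obs(); print(o['time'],o['ee_pos'],o['wrist_force'],o['torque'],o['opening'])
p,d=bot.camera('wrist'); cv2.imwrite('pics/w5.png',p)
cv2.imwrite('pics/w5z.png',cv2.resize(p[100:400,200:350],None,fx=4,fy=2,interpolation=cv2.INTER_NEAREST))
E
```

```text
5.9 [0.53187713 0.06947897 0.13023969] [ 0.30467416  0.56254759 -0.03916836] [ 0.00055789 -0.00683239 -0.00728768] 0.013137966611926146
```

View pics/w5z.png

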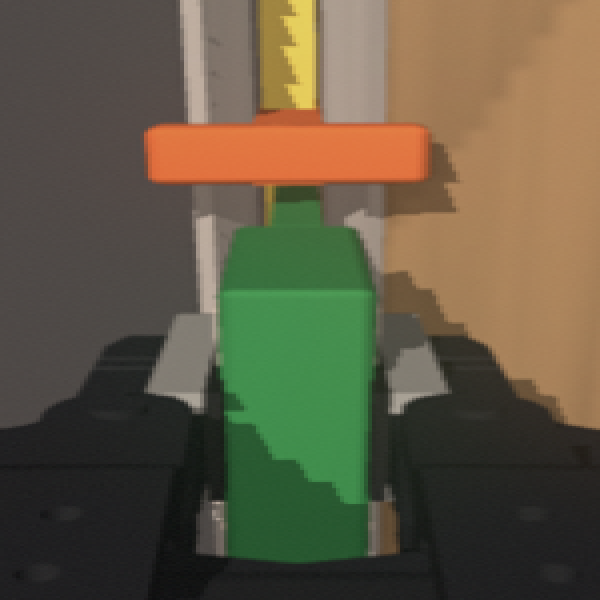

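The blade is down in the channel and a few mm short of the stop, with no contact force. Creeping on.

Call:
play_rows(
  rows=[
    [[0,0.1,0],0,0.5],
    [[0,0.2,0],0,0.5],
    [[0,0.3,0],0,0.5],
    [[0,0.4,0],0,0.5],
    [[0,0.4,0],0,0.5],
  ],
)

```text
time: 6.37
ee_pos: [0.5323, 0.0736, 0.1303]
tcp_rot: [88.5, 90.0, 82.3]
wrist_force: [-0.3, -0.8, -1.1]
opening: 0.0131
```

Call:
play_rows(
  rows=[
    [[0,0.05,0],0,0.5],
    [[0,0.1,0],0,0.5],
    [[0,0.1,0],0,0.5],
  ],
)

```text
time: 6.62
ee_pos: [0.5325, 0.0745, 0.1303]
tcp_rot: [30.5, 90.0, 24.3]
wrist_force: [-0.1, 0.5, -1.2]
opening: 0.0129
```

Call:
play_rows(
  rows=[
    [[0,0.05,0],0,0.5],
    [[0,0.1,0],0,0.5],
    [[0,0.1,0],0,0.5],
  ],
)

```text
time: 6.87
ee_pos: [0.5326, 0.0755, 0.1303]
tcp_rot: [88.6, 90.0, 82.4]
wrist_force: [-1.2, -0.4, -0.3]
opening: 0.0132
```

Call:
play_rows(
  rows=[
    [[0,0.05,0],0,0.5],
    [[0,0.1,0],0,0.5],
    [[0,0.1,0],0,0.5],
  ],
)

```text
time: 7.12
ee_pos: [0.5326, 0.0759, 0.1304]
tcp_rot: [-87.4, 89.9, -93.6]
wrist_force: [-1.2, -4.8, 0.8]
opening: 0.0133
```

Call:
play_rows(
  rows=[
    [[0,0.05,0],0,0.5],
    [[0,0.1,0],0,0.5],
    [[0,0.1,0],0,0.5],
  ],
)

```text
time: 7.37
ee_pos: [0.5326, 0.0761, 0.1304]
tcp_rot: [-87.8, 89.8, -94.1]
wrist_force: [-1.6, -9.2, 1.8]
opening: 0.0131
```

The push shows: the y force went from about 0 to −4.8, then −9.2 N while the tool stalled at y = 0.076, close to the expected 0.0746. Easing to a light push, then pressing down.

Call:
play_rows(
  rows=[
    [[0,-0.05,0],0,0.5],
    [[0.3,-0.05,0],0,0.5],
    [[0.5,-0.05,0],0,0.5],
    [[0.7,-0.05,0],0,0.5],
    [[0.9,-0.05,0],0,0.5],
    [[1.1,-0.05,0],0,0.5],
    [[1.3,-0.05,0],0,0.5],
    [[1.3,-0.05,0],0,0.5],
    [[1.3,-0.05,0],0,0.5],
  ],
)

```text
time: 8.12
ee_pos: [0.5329, 0.0759, 0.1181]
tcp_rot: [-54.4, 89.9, -60.7]
wrist_force: [-1.1, -7.6, 4.3]
opening: 0.0132
```

Call:
play_rows(
  rows=[
    [[0.1,-0.02,0],0,0.5],
    [[0.2,-0.02,0],0,0.5],
    [[0.3,-0.02,0],0,0.5],
    [[0.4,-0.02,0],0,0.5],
    [[0.4,-0.02,0],0,0.5],
  ],
)

```text
time: 8.53
ee_pos: [0.533, 0.0758, 0.1144]
tcp_rot: [-41.5, 89.9, -47.7]
wrist_force: [-2.8, -7.6, 8.6]
opening: 0.0131
```

Call:
play_rows(
  rows=[
    [[0.05,0,0],0,0.5],
    [[0.1,0,0],0,0.5],
    [[0.1,0,0],0,0.5],
  ],
)

```text
time: 8.78
ee_pos: [0.533, 0.0758, 0.1136]
tcp_rot: [-37.8, 89.9, -44.1]
wrist_force: [-2.4, -7.6, 9.1]
opening: 0.0127
```

Call:
play_rows(
  rows=[
    [[0.05,0,0],0,0.5],
    [[0.1,0,0],0,0.5],
    [[0.1,0,0],0,0.5],
  ],
)

```text
time: 9.03
ee_pos: [0.533, 0.0758, 0.1127]
tcp_rot: [-37.5, 89.9, -43.7]
wrist_force: [-2.4, -7.6, 9.5]
opening: 0.0129
```

Call:
play_rows(
  rows=[
    [[0.05,0,0],0,0.5],
    [[0.1,0,0],0,0.5],
    [[0.1,0,0],0,0.5],
  ],
)

```text
time: 9.28
ee_pos: [0.533, 0.0758, 0.1125]
tcp_rot: [-26.8, 89.8, -33.1]
wrist_force: [-6.0, -8.2, 14.8]
opening: 0.013
```

Call:
play_rows(
  rows=[
    [[0.05,0,0],0,0.5],
    [[0.1,0,0],0,0.5],
    [[0.1,0,0],0,0.5],
  ],
)

```text
time: 9.53
ee_pos: [0.5331, 0.0758, 0.1124]
tcp_rot: [-17.8, 89.8, -24.1]
wrist_force: [-7.7, -7.7, 20.9]
opening: 0.0131
```

Hard stop felt: the tool stalls at z = 0.1125, where home was predicted, and force rises to 21 N. Checking with the cameras.

```bash
python3 - <<'E'
from h import *
np.set_printoptions(precision=4,suppress=True)
o=bot.get_obs(); print(o['time'],o['ee_pos'],o['wrist_force'],o['opening'],o['qd'])
p,d=bot.camera('wrist'); cv2.imwrite('pics/w6.png',p)
Rm=R.from_euler('xyz',o['tcp_rot'],degrees=True).as_matrix(); print(Rm)
for i,st,ce,px in blobs(mask(p,45,80,110,40),400):
    P=bydepth('wrist',px,d,o); z=np.percentile(P[:,2],90); k=abs(P[:,2]-z)<.004
    print(st,ce,'top z',np.median(P[k][:,2]))
    Q=onplane('wrist',px[k],.146,o)[:,:2].astype(np.float32); print(cv2.minAreaRect(Q*1000))
    # far edge height profile along y
    t=(P[k]-o['ee_pos'])@Rm
    for a in np.arange(-.03,.035,.01):
        q=abs(t[:,1]-a)<.005
        if q.sum()>5: print(round(a,3),np.median(P[k][q][:,2]),np.median(t[q,2]))
for i,st,ce,px in blobs(mask(p,3,14,150,60),300):
    P=bydepth('wrist',px,d,o);k=abs(P[:,2]-.113)<.004
    if k.sum()>100: print('stop',cv2.minAreaRect((onplane('wrist',px[k],.113,o)[:,:2]*1000).astype(np.float32)))
p,d=bot.camera('side'); cv2.imwrite('pics/s6.png',cv2.resize(p[120:340,220:420],None,fx=3,fy=2.7))
cv2.imwrite('pics/w6z.png',cv2.resize(cv2.imread('pics/w6.png')[100:400,200:350],None,fx=4,fy=2,interpolation=cv2.INTER_NEAREST))
E
```

```text
9.5333 [0.5331 0.0758 0.1124] [-7.6536 -7.72   20.9011] 0.013079174502608313 [ 0.0621  0.0328  0.0247 -0.0154 -0.0183 -0.0183]
[[ 0.0031  0.1088  0.9941]
 [-0.0014  0.9941 -0.1088]
 [-1.     -0.001   0.0032]]
[ 255  216   39  166 5867] [273.7794 298.2292] top z 0.1464839522538125
((532.9524536132812, 76.87030029296875), (57.67528533935547, 13.567834854125977), 83.75524139404297)
-0.03 0.14632726571398552 5.841947580233186e-05
-0.02 0.14648667380874167 -0.00013440681784900106
-0.01 0.14650034859633518 -0.0005061181853829276
0.0 0.14655608369355053 -0.00013695985424097725
0.01 0.1465827954368491 -0.0001383925602393216
0.02 0.1464444227437181 -0.00013992354191880575
0.03 0.1461989369372585 -0.00014056951741657966
stop ((535.1089477539062, 111.77043914794922), (14.955068588256836, 33.52509689331055), 84.77051544189453)
```

View pics/w6z.png

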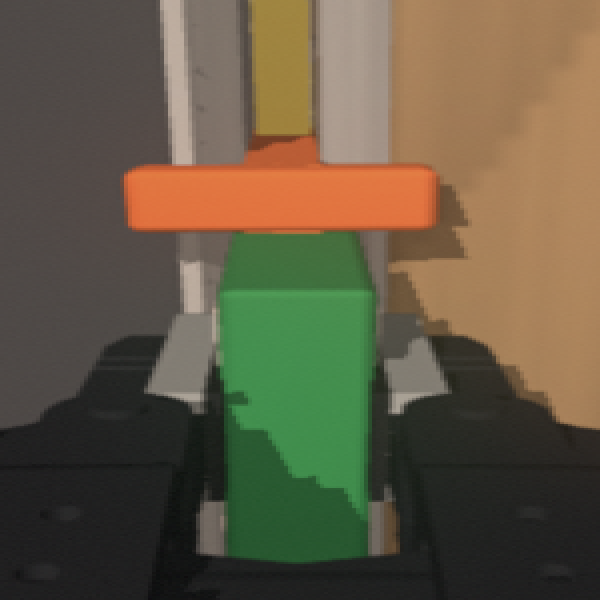

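View pics/s6.png

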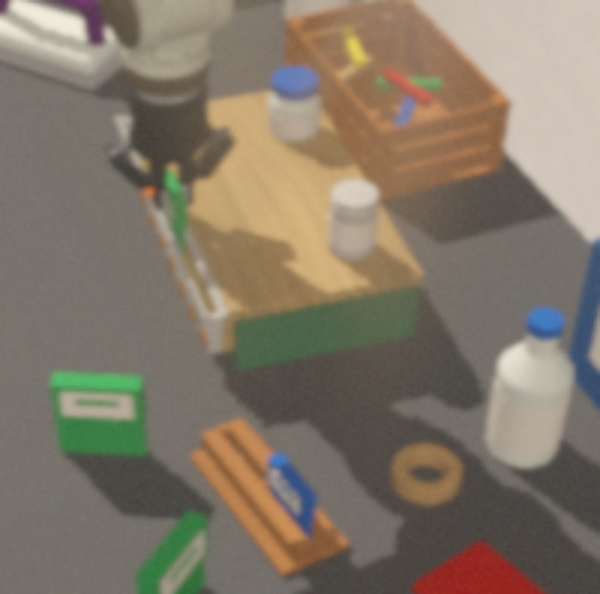

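The head top measures 0.1463–0.1466 m along its length (home is 0.146) and it is level. It sits against the stop, and the blue holder is still in its stand. Handing in.

```bash
python3 - <<'E'
from h import *
o=bot.get_obs(); print(o['time'],o['ee_pos'],o['wrist_force'],o['opening'])
bot.job_done()
E
```

```text
9.6333 [0.53308907 0.07583048 0.1123701 ] [-6.98262141 -9.14142384 21.05837987] 0.013122733902123079
the job is handed in; nothing more can be done
```

I took the smallest green holder from the stand and slipped its blade behind the lip, to the right of the orange stop. I slid it left until it pushed against the stop, then pressed it straight down until it was home. I handed the job in at 9.6 s with the grip and push still on; no verdict is reported.

- **Stop contact:** the force along the channel reached about 9 N while the tool stalled at y = 0.076 m, about 1.5 mm past the computed contact place. I felt this before any pressing down.
- **Fully home:** the tool stalled at z = 0.1125 m, and the vertical force rose from about 9 N to 21 N. The head top measured about 0.1465 m against 0.146 m for home, and it was level along its length.
- **Grip:** the opening was 13.1 mm at a 70 N grip setting, so the holder was still held.
- **Surroundings:** the last side picture shows the blue holder still in the stand. The other things visible there looked undisturbed, but I did not measure them.
- **Odd reading:** there was also about 7 N sideways, probably the blade leaning lightly on the channel wall. The tool's tilt was still under 0.01 rad.

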